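# Tip the gusset plate up onto the sloped rest and against its stop

## Robot

A 6-joint arm with a two-finger parallel gripper is mounted at the origin on the work surface. World frame = base frame: x ahead of the robot, y to its left, z up, the work surface at z = 0. Lengths are in m, angles in rad, forces in N, time in s.
With the tool pointing down it reaches from about 0.25 to 0.775 m from the base axis. Payload 4 kg.
Tool frame: the origin (TCP) lies midway between the tips of the shut fingers; the grasp point (between the pads) lies 19 mm behind it; z points along the fingers, y is the direction in which the jaws open and shut (so a half turn about z gives the same grasp; the last joint's range is limited). The gripper opens to 94 mm and grips with 3 to 60 N. Pads are 16 mm wide; open, the fingers measure 119 mm over their backs; the gripper's body (75 mm by 177 mm) begins 78 mm behind the grasp point.
Start: joints at [1.194, 0.087, 1.371, -0, 1.684, -0.103], TCP at [0.149, 0.53, 0.206] pointing down, gripper open.
Joint ranges: [-3.1, 3.1], [-0.76, 2.03], [0.27, 2.55], [-1.08, 4.22], [0.17, 2.65], [-2.57, 2.57]. Speed limits (rad/s): [2.79, 2.79, 3.14, 3.14, 3.14, 3.14].

## Interface

Orientations are given as [roll, pitch, yaw] about the fixed x, y, z axes, in that order (R = Rz(yaw) Ry(pitch) Rx(roll)).
In Python, from bench import robot, cams gives the robot as it stands.
- The arm moves only by the tool step_arm, never from a script. Its argument "plan" is a list that holds one entry, the list of rows, each a list of 5 numbers: the shift along the world's x, y, z in mm, then the turn about the world's z in rad, then the opening in per cent of the stroke, from 0 (shut) to 100 (fully open). In form: [[[tx, ty, tz, turn, fingers], ...]]. A call has 1 to 8 rows; each row is the pose to reach, as a shift and turn from the pose commanded when the call began; what a row does not reach only later rows make up. A row lasts 1/12 s, in which the tool goes at most 41.7 mm and 7.16 degrees, less where a joint would pass 70% of its speed; a pose out of reach is approached as far as the arm can. A call with a gripper value outside its range is refused whole. The fingers move at their own pace and stop on an object; the grip force is fixed at half the most. Time passes only in rows, so rows that repeat a pose let the fingers close. It gives the time, the measured TCP pose, the force and the opening at its end, in the units of the state.
- robot.get_obs(): the state, without advancing time (a new reading comes with each control period).
- cams.snapshot(name): name is "scene" or "top" or "wrist"; returns a dict with "frame" (420x560x3 uint8, red, green, blue), "camera_matrix" (3x3 intrinsics, pixels), "k1" (the pictures are not rectified: a ray, as slopes to the right and down, at radius r is drawn at 1 + k1 r^2 times it, then the intrinsics apply), "origin" and "attitude" of the camera in the world; the wrist camera has in their place "T_tool_cam" (4x4, takes a point from camera to tool coordinates, whose origin is the TCP and whose axes are the flange's). Camera axes: x right, y down, z forward; pixel columns grow to the right and rows downward; lengths in m; the calibration is good to about 2 mm. A picture is of the moment at which its call begins: read the wrist's pose just before it. There is no depth.
- robot.close_job(): hands the job in, once; it reports no verdict.
The state is a dict: "time": time; "joint_positions": joint angles; "qvel": joint speeds; "joint_torque": joint torques, N m; "tool_pos": TCP position; "ee_rot": TCP orientation; "wrist_force": force on the tool from outside, world axes, zero at the start; "wrist_torque": the same for the moment, N m; "width": finger opening in m.
Only numpy, scipy, OpenCV 4.12 (cv2) and the standard library are available. Lean on these libraries where they do the work, as an engineer would, in place of code of your own. Each camera call takes 0.05 s, during which the arm holds its last target. There are 200 camera calls.

## Task

The zinc-plated gusset plate lies flat in front of the sloped weld rest. Tip it up about its far edge so that it stands on the rest's narrow ledge and leans back on the yellow bar, with its side edge pushed along until it touches the brass stop (not the blue magnet). Bring it up against the stop gently, without shoving hard, and leave the bracket, nozzle and collar where they are.

Things in the scene. Friction and masses are not known exactly. Their poses are not given: they have to be found in the camera images.
- rest: fixed sloped rest, 340 mm wide along its y, on a grey base 10 mm thick (x -88 to +62). Origin at table height straight below the nest's foot line; x points away from the side where the plate lies, y along the ledge, z up. A plate 120 mm high standing in the nest has its top at about x=+36, height 154
- nest_foot (a point): middle of the nest's foot line, 41 mm up, along the rest's y. From it the steel ledge rises towards -x at 20 deg above level for 20 mm (lip at x=-19, height 48); the back plane rises towards +x at 20 deg from vertical, square to the ledge, made up by a steel kerb (lowest 20 mm), the yellow bar and its posts, open between
- back_bar (a point): middle of the front face of the yellow bar, 93 mm up the slope from the foot; the bar runs along the rest's y, covers 84 to 102 mm up the slope, is 14 mm thick behind the back plane; posts 14 mm wide at y=+-163 mm carry it
- support_bar (a point): middle of the top of the front support bar: 200 mm long along the rest's y, 12 mm thick, top 48 mm up, 80 mm in front of the foot line
- stop: brass stop block fixed on the ledge near one of its ends (which end varies): 30 mm wide along y, 24 mm high square to the ledge, covers the ledge's depth. Axes as the rest's; origin has the rest's x and z and lies at the block's middle along y, so its contact face is 15 mm from the origin towards the plate
- magnet: blue weld magnet fixed on the other end of the ledge, same size and same origin convention as the stop; only in the way
- plate: loose zinc-plated steel gusset plate with four dark holes, 120 (its x) x 140 (its y) x 6 mm, 0.6 to 0.75 kg, takes roughly 8 to 18 N to slide along the nest. Origin at the centre of its underside, z up out of its upper face; at the start it lies flat with the underside at height 48 mm on the ledge's lip and the support bar, the last 40 mm of its -x side overhanging free in front of that bar
- plate_free_edge (a point): middle of the lower corner line of the plate's -x edge (60 mm from its origin along -x): the overhanging edge that is to end at the top
- plate_foot_edge (a point): middle of the upper corner line of the plate's +x edge (60 mm along +x, 6 mm up): it ends deep in the nest, at the foot line
- bracket: bystander: loose right-angle bracket, 60 x 45 mm foot, 70 mm high, origin at the middle of its foot's underside
- nozzle: bystander: loose copper nozzle cone, 38 mm across, 66 mm high, origin at the middle of its underside
- collar: bystander: loose knurled brass collar, 52 mm across, 24 mm high, origin at the middle of its underside
- clamp: obstacle: red toggle clamp bolted to the table, lever raised to 182 mm, foot 90 x 50 mm, origin at the middle of its underside
Mind the look-alikes: they are no part of the job. Of the things shaped like the plate, the zinc one is meant.

How it is judged:
At the end, for the whole second after the job is handed in: the plate stands in the nest with its foot edge at the foot line (within about 6 mm) and leans on the yellow bar, its free edge on top and 20 to 50 mm behind the foot line at least 143 mm up; its side edge is within 2.3 mm of the brass stop, level along the ledge within 0.04 rad; it is at rest (x of plate_free_edge in the frame of rest between 0.02 and 0.05 m and z of plate_free_edge in the frame of rest above 0.143 m and z of plate_foot_edge in the frame of rest below 0.047 m and x of plate_foot_edge in the frame of rest above -0.006 m and y of plate in the frame of stop between -0.0873 and 0.0873 m and angle between the y axis of plate and the y axis of rest, either way round below 0.04 rad and linear speed of plate below 0.01 m/s and angular speed of plate below 0.05 rad/s); the robot touches nothing.
It fails at once if the bracket, nozzle or collar is shifted more than 15 mm (distance of any of bracket, nozzle, collar from where it was at the start of the episode above 0.015 m).
It fails at once if the plate is pressed on the brass stop with more than 30 N (contact force between plate and stop above 30 N).
It also fails if it takes over 61 s, if anything falls off the work surface, if the arm or the gripper's body presses on something with over 40 N, if the wrist force passes 120 N, or if a joint passes its speed limit or range.

## Working session

There is one attempt and no reset: what is moved stays moved. The work goes in short steps, Python scripts to look and compute and a tool call to move; the robot and the scene stay as the last step left them, time stands still between calls to the robot, and variables do not carry over. Pictures are saved under pics/ and viewed, about 8 in all and at most 12, crops included, and the job is handed in when it is done.

Besides the shell and the picture viewer there is one more tool, called after "Call:" by a JSON object that holds its "method" and its "body", one argument or row to a line. step_arm: Moves the arm, as the interface text tells. Its arguments: {"type":"object","properties":{"plan":{"type":"array"}},"required":["plan"]}

```bash
mkdir -p pics; ls; python3 - <<'E'
from bench import robot,cams
import cv2,numpy as np
o=robot.get_obs();print(o)
for n in("scene","top"):
    s=cams.snapshot(n);cv2.imwrite(f"pics/{n}0.png",s["frame"][:,:,::-1])
    print(n,s["camera_matrix"],s["k1"],s["origin"],s["attitude"])
s=cams.snapshot("wrist");print(s["T_tool_cam"],s["camera_matrix"],s["k1"])
a=[cv2.imread(f"pics/{n}0.png") for n in("scene","top")]
E
```

```text
pics
{'time': 0.0, 'joint_positions': array([ 1.19390398e+00,  8.79412060e-02,  1.37220964e+00, -1.51866742e-05,
        1.68357024e+00, -1.03124408e-01]), 'qvel': array([-0.00086982,  0.00027179,  0.00055131,  0.00113011,  0.0004351 ,
       -0.00171128]), 'joint_torque': array([ 2.43498653e-04, -3.40166652e+01, -3.02431262e+01,  7.18586636e-02,
        3.26931174e-02, -1.82814288e-04]), 'tool_pos': array([0.14852632, 0.52901925, 0.20433433]), 'ee_rot': array([-3.13947398e+00, -2.04090698e-04,  2.86782281e+00]), 'wrist_force': array([ 0.09540282, -0.18166487, -0.45907985]), 'wrist_torque': array([0.00524571, 0.0430681 , 0.02939668]), 'width': 0.0938187056377425}
scene [[450.96771729   0.         273.80100543]
 [  0.         450.96771729 209.94097053]
 [  0.           0.           1.        ]] -0.0356638528358128 [1.24754092 0.65047454 0.65702371] [-2.13702485 -0.01883497  2.22967809]
top [[509.0609652    0.         272.99817752]
 [  0.         509.0609652  205.59424203]
 [  0.           0.           1.        ]] -0.035897160605817054 [0.29021306 0.11420926 1.64231067] [-2.98523258  0.01326644 -1.60018993]
[[ 1.59839098e-03 -9.73492661e-01 -2.28712665e-01  6.73048040e-02]
 [ 9.99998713e-01  1.52371983e-03  5.03071615e-04  3.16921216e-04]
 [-1.41242502e-04 -2.28713175e-01  9.73493844e-01 -1.78400240e-01]
 [ 0.00000000e+00  0.00000000e+00  0.00000000e+00  1.00000000e+00]] [[336.35293296   0.         279.82399886]
 [  0.         336.35293296 209.86150428]
 [  0.           0.           1.        ]] -0.06509232044313358
```

View pics/top0.png

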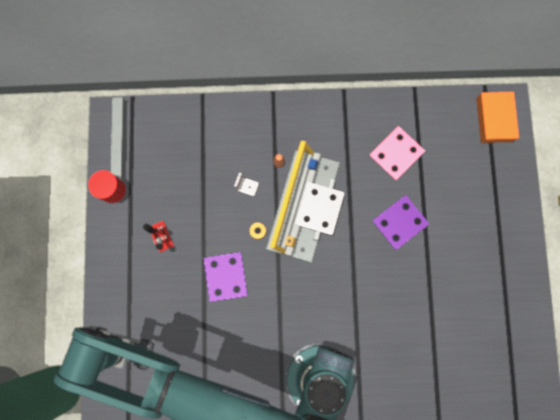

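View pics/scene0.png

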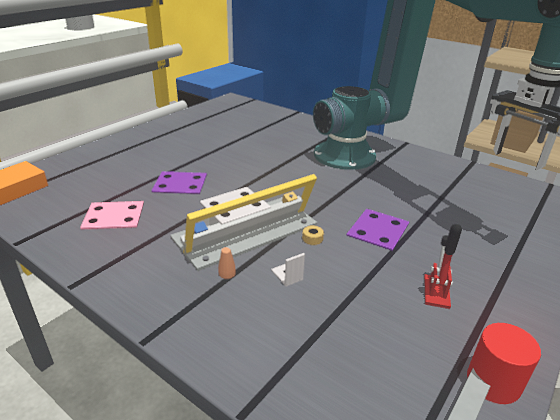

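The top view shows three flat look-alikes with four holes lying on the table: pink (397,153), purple (401,222) and violet (225,277). The white/zinc plate at (320,208) lies on the rest, so it is the one meant. The brass stop is at about (291,241) and the blue magnet at about (313,163). Next I'll measure and confirm in an enlarged crop.

```bash
cat > h.py <<'E'
import numpy as np,cv2
from scipy.spatial.transform import Rotation as Ro
from bench import robot,cams
def cam(n):
    o=robot.get_obs() if n=="wrist" else None
    s=cams.snapshot(n)
    if n=="wrist":
        T=np.eye(4);T[:3,:3]=Ro.from_euler('xyz',o["ee_rot"]).as_matrix();T[:3,3]=o["tool_pos"]
        M=T@s["T_tool_cam"];s["R"],s["o"]=M[:3,:3],M[:3,3]
    else: s["R"],s["o"]=Ro.from_euler('xyz',s["attitude"]).as_matrix(),np.array(s["origin"])
    s["bgr"]=s["frame"][:,:,::-1].copy();s["D"]=np.array([s["k1"],0,0,0.]);return s
def pix2plane(s,uv,z):
    n=cv2.undistortPoints(np.float64(uv).reshape(-1,1,2),s["camera_matrix"],s["D"]).reshape(-1,2)
    d=np.c_[n,np.ones(len(n))]@s["R"].T
    return s["o"]+d*((z-s["o"][2])/d[:,2])[:,None]
def proj(s,P):
    R=s["R"].T;return cv2.projectPoints(np.float64(P).reshape(-1,1,3),cv2.Rodrigues(R)[0],-R@s["o"],s["camera_matrix"],s["D"])[0].reshape(-1,2)
def blob(mask):
    c,_=cv2.findContours(mask.astype(np.uint8),cv2.RETR_EXTERNAL,cv2.CHAIN_APPROX_NONE)
    return sorted(c,key=cv2.contourArea,reverse=True)
E
python3 - <<'E'
from h import *
s=cam("top");x0,y0,x1,y1=225,130,365,270
hsv=cv2.cvtColor(s["bgr"],cv2.COLOR_BGR2HSV)
roi=np.zeros(hsv.shape[:2],bool);roi[135:270,262:350]=1
W=(hsv[...,1]<40)&(hsv[...,2]>200)&roi
Y=cv2.inRange(hsv,(20,120,120),(32,255,255)).astype(bool)&roi
B=cv2.inRange(hsv,(100,120,60),(125,255,255)).astype(bool)&roi
for nm,m,z in(("plate",W,.054),("yellow",Y,.137),("blue",B,.07)):
    for c in blob(m)[:3]:
        if cv2.contourArea(c)<8: continue
        r=cv2.minAreaRect(pix2plane(s,c,z)[:,:2].astype(np.float32)*1000)
        print(nm,cv2.contourArea(c),np.mean(c,axis=(0,1)),r,cv2.boxPoints(r).round(1).tolist())
cv2.imwrite("pics/crop1.png",cv2.resize(s["bgr"][y0:y1,x0:x1],None,fx=4,fy=4,interpolation=cv2.INTER_CUBIC))
E
```

```text
plate 1852.0 [316.16371681 207.04424779] ((529.56201171875, -16.339340209960938), (124.76837921142578, 217.8433380126953), 71.57689666748047) [[406.5, -41.099998474121094], [613.2000122070312, -109.9000015258789], [652.5999755859375, 8.399999618530273], [445.8999938964844, 77.30000305175781]]
plate 225.0 [304.921875 249.234375] ((401.5177307128906, 32.506004333496094), (49.177207946777344, 57.84907150268555), 72.31403350830078) [[366.5, 17.899999618530273], [421.6000061035156, 0.30000001192092896], [436.5, 47.099998474121094], [381.3999938964844, 64.69999694824219]]
plate 66.0 [294.43125 206.     ] ((539.296630859375, 59.75170135498047), (6.254666805267334, 266.1578674316406), 71.7767562866211) [[411.8999938964844, 98.4000015258789], [664.7000122070312, 15.199999809265137], [666.7000122070312, 21.100000381469727], [413.8999938964844, 104.30000305175781]]
yellow 549.5 [288.55510204 196.11836735] ((557.42822265625, 68.14701843261719), (44.35165023803711, 343.9477233886719), 72.3244857788086) [[386.79998779296875, 99.19999694824219], [714.5999755859375, -5.199999809265137], [728.0, 37.0
[... 221 characters left out ...]
.3999938964844, 152.6999969482422], [470.6000061035156, 161.60000610351562], [437.79998779296875, 162.5]]
yellow 8.5 [288.69230769 243.46153846] ((413.1012268066406, 84.68231201171875), (14.810834884643555, 8.884429931640625), 88.24193572998047) [[408.3999938964844, 77.4000015258789], [417.29998779296875, 77.0999984741211], [417.79998779296875, 91.9000015258789], [408.8999938964844, 92.19999694824219]]
blue 44.0 [312.5        163.95833333] ((668.4154663085938, -1.333953857421875), (21.013351440429688, 26.736888885498047), 69.72085571289062) [[652.2000122070312, -6.599999904632568], [677.2999877929688, -15.800000190734863], [684.5999755859375, 3.9000000953674316], [659.5, 13.199999809265137]]
```

View pics/crop1.png

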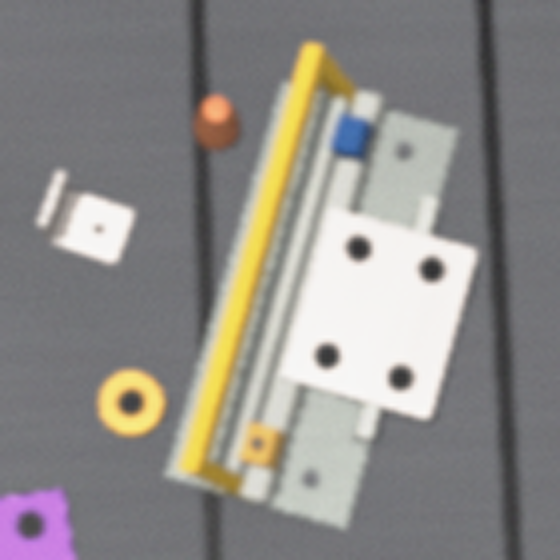

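The crop confirms the white/zinc four-hole plate lying on the rest's lip and support bar. Its crop corners are roughly (333,207), (478,248), (433,418) and (285,377). Brass stop at crop (262,444), blue magnet at (352,137).

```bash
python3 - <<'E'
from h import *
s=cam("top")
hsv=cv2.cvtColor(s["bgr"],cv2.COLOR_BGR2HSV)
roi=np.zeros(hsv.shape[:2],bool);roi[175:240,290:350]=1
W=((hsv[...,1]<40)&(hsv[...,2]>215)&roi).astype(np.uint8)
W=cv2.morphologyEx(W,cv2.MORPH_CLOSE,np.ones((9,9)));W=cv2.morphologyEx(W,cv2.MORPH_OPEN,cv2.getStructuringElement(2,(15,15)))
r=cv2.minAreaRect(pix2plane(s,blob(W)[0],.054)[:,:2].astype(np.float32)*1000);print(r,cv2.boxPoints(r).round(1).tolist())
# yellow bar direction & center: top of bar front edge
Y=cv2.inRange(hsv,(18,110,110),(34,255,255));Y[:,:268]=0;Y[:,318:]=0;Y[:140]=0;Y[235:]=0
c=blob(Y)[0].reshape(-1,2);P=pix2plane(s,c,.137)[:,:2]*1000
print(cv2.minAreaRect(P.astype(np.float32)),cv2.fitLine(P.astype(np.float32),cv2.DIST_L2,0,.01,.01).ravel())
# stop: orange
O=cv2.inRange(hsv,(8,100,110),(24,255,255));m=np.zeros_like(O);m[232:252,283:299]=1
c=blob((O>0)&(m>0))[0];print("stop px",cv2.minAreaRect(c),pix2plane(s,[cv2.minAreaRect(c)[0]],.069)*1000)
E
```

```text
((531.979736328125, -9.746719360351562), (137.75494384765625, 147.48849487304688), 72.5726547241211) [[441.0, -53.400001525878906], [581.7000122070312, -97.5], [623.0, 33.900001525878906], [482.20001220703125, 78.0999984741211]]
((578.827880859375, 61.36810302734375), (45.153621673583984, 299.1188659667969), 72.4979019165039) [ 9.4296777e-01 -3.3288398e-01  5.8611414e+02  7.1324814e+01]
stop px ((290.3529357910156, 241.0882568359375), (8.48874568939209, 9.216353416442871), 14.03624439239502) [[425.94069178  77.37233257  69.        ]]
```

Call:
{"method": "step_arm", "body": {
  "plan": [
    [[40, -40, 30, 0, 100], [80, -80, 60, 0, 100], [110, -120, 80, 0, 100], [140, -160, 100, 0, 100], [170, -200, 100, 0, 100], [190, -240, 100, 0, 100], [200, -280, 100, 0, 100], [210, -320, 100, 0, 100]]
  ]
}}

```text
time: 0.92
tool_pos: [0.3323, 0.2753, 0.3014]
ee_rot: [3.141, 0.001, 2.868]
wrist_force: [1.2, -0.1, -0.7]
width: 0.0943
```

Call:
{"method": "step_arm", "body": {
  "plan": [
    [[30, -30, 0, -0.12, 100], [55, -60, 0, -0.24, 100], [80, -90, 0, -0.36, 100], [105, -120, 0, -0.48, 100], [130, -150, 0, -0.6, 100], [150, -180, 0, -0.72, 100], [160, -210, 0, -0.84, 100], [165, -235, 0, -0.96, 100]]
  ]
}}

```text
time: 1.58
tool_pos: [0.4973, 0.0395, 0.2999]
ee_rot: [-3.14, -0.0, 1.9]
wrist_force: [-0.2, 0.2, -0.3]
width: 0.094
```

Call:
{"method": "step_arm", "body": {
  "plan": [
    [[0, 0, 0, -0.12, 100], [0, 0, 0, -0.24, 100], [0, 0, 0, -0.36, 100], [0, 0, 0, -0.48, 100], [0, 0, 0, -0.6, 100], [0, 0, 0, -0.643, 100], [0, 0, 0, -0.643, 100], [0, 0, 0, -0.643, 100]]
  ]
}}

```text
time: 2.25
tool_pos: [0.4962, 0.0419, 0.3008]
ee_rot: [-3.141, 0.0, 1.266]
wrist_force: [1.7, -0.5, -0.1]
width: 0.0939
```

```bash
python3 - <<'E'
from h import *
print(robot.get_obs()["tool_pos"],robot.get_obs()["ee_rot"])
s=cam("wrist");cv2.imwrite("pics/w1.png",s["bgr"])
np.savez("w1.npz",**{k:s[k] for k in("bgr","R","o","camera_matrix","D")})
E
```

```text
[0.49619503 0.04189886 0.30080801] [-3.14145179e+00  8.93498551e-05  1.26614526e+00]
```

View pics/w1.png

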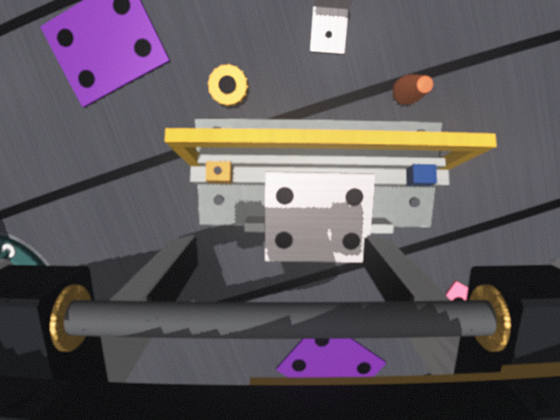

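```bash
cat > m.py <<'E'
from h import *
s=dict(np.load("w1.npz"));im=s["bgr"];hsv=cv2.cvtColor(im,cv2.COLOR_BGR2HSV)
def rep(n,uv,z):
    P=pix2plane(s,uv,z)[:,:2]*1000;return P
def fit(mask,z):
    c=blob(mask)[0];P=rep('',c,z);r=cv2.minAreaRect(P.astype(np.float32));return c,P,r
Y=cv2.inRange(hsv,(20,120,90),(34,255,255));Y[:120]=0;Y[160:]=0
# bar ends: only rows of bar
c,P,r=fit(Y[:]>0,.128);print("bar",r)
u=np.where(Y.any(0))[0];print("bar cols",u.min(),u.max())
lo=[];up=[]
for x in range(205,470,6):
    v=np.where(Y[:,x])[0]
    if len(v): up.append((x,v.min()-.5));lo.append((x,v.max()+.5))
for n,pts,z in(("bar top-back",up,None),("bar low-front",lo,.1199)):
    if z is None: z=.132
    Q=rep('',pts,z);f=cv2.fitLine(Q.astype(np.float32),cv2.DIST_HUBER,0,.01,.01).ravel();print(n,np.degrees(np.arctan2(f[1],f[0])),f[2:])
B=cv2.inRange(hsv,(100,120,50),(125,255,255));B[:150]=0;B[200:]=0
c,P,r=fit(B>0,.067);print("magnet",cv2.boundingRect(c),r)
O=cv2.inRange(hsv,(10,100,100),(30,255,255));m=np.zeros_like(O);m[158:186,203:236]=1
c,P,r=fit((O*m)>0,.067);print("stop",cv2.boundingRect(c),r)
g=cv2.cvtColor(im,cv2.COLOR_BGR2GRAY);roi=np.zeros_like(g);roi[166:275,255:380]=1
W=((g>115)&(hsv[...,1]<60)&(roi>0)).astype(np.uint8)
W=cv2.morphologyEx(W,cv2.MORPH_OPEN,np.ones((25,25)));c,P,r=fit(W,.054);print("plate",cv2.boundingRect(c),r)
q=cv2.approxPolyDP(c,6,True).reshape(-1,2);print(q.tolist(),rep('',q,.054).round(1).tolist())
for col in(280,320,350): print(col,g[166:186,col].tolist(),g[252:272,col].tolist())
for row in(195,250): print(row,g[row,258:274].tolist(),g[row,356:384].tolist())
E
python3 m.py
```

```text
bar ((562.6456298828125, 76.35859680175781), (31.64003562927246, 348.3558654785156), 72.16201782226562)
bar cols 164 496
bar top-back -17.917604 [571.2811   89.53638]
bar low-front -17.98746 [568.3104  70.9846]
magnet (413, 165, 23, 19) ((670.7015380859375, 3.193624496459961), (22.517309188842773, 29.85178565979004), 73.07759094238281)
stop (206, 162, 26, 22) ((427.8676452636719, 80.92315673828125), (26.014892578125, 31.02959442138672), 70.83829498291016)
plate (265, 166, 107, 95) ((531.2738037109375, -10.992340087890625), (126.52468872070312, 140.31570434570312), 72.75254821777344)
[[291, 166], [293, 197], [265, 204], [265, 230], [292, 235], [293, 260], [341, 260], [346, 233], [371, 231], [371, 206], [346, 203], [349, 166]] [[515.3, 60.2], [506.2, 21.3], [468.9, 23.3], [458.1, -10.0], [490.1, -27.2], [481.1, -61.4], [543.0, -80.9], [559.1, -46.0], [591.6, -53.3], [599.7, -20.3], [569.4, -6.7], [585.4, 38.4]]
280 [140, 189, 215, 223, 215, 216, 229, 242, 246, 249, 249, 249, 248, 248, 247, 246, 246, 246, 247, 248] [142, 145, 143, 147, 144, 143, 146, 144, 137, 112, 90, 89, 95, 94, 93, 91, 95, 94, 98, 96]
320 [127, 165, 200, 223, 223, 214, 202, 220, 240, 245, 246, 246, 246, 244, 244, 243, 243, 242, 243, 243] [140, 143, 143, 144, 146, 145, 142, 144, 131, 111, 81, 65, 62, 61, 57, 61, 61, 61, 55, 47]
350 [121, 143, 189, 213, 224, 222, 216, 212, 228, 239, 243, 244, 242, 241, 242, 241, 240, 240, 240, 241] [142, 143, 165, 209, 234, 235, 234, 232, 233, 221, 149, 70, 41, 42, 41, 41, 42, 39, 51, 70]
195 [177, 175, 177, 179, 179, 182, 204, 237, 247, 249, 249, 248, 248, 248, 249, 249] [71, 73, 69, 69, 69, 70, 103, 184, 235, 239, 238, 239, 237, 238, 237, 238, 233, 209, 185, 179, 179, 177, 179, 177, 174, 176, 176, 178]
250 [98, 96, 91, 92, 93, 101, 154, 214, 230, 201, 163, 145, 145, 145, 144, 147] [140, 141, 145, 141, 146, 182, 203, 153, 75, 39, 39, 41, 41, 37, 41, 42, 38, 41, 42, 44, 59, 77, 89, 95, 97, 96, 94, 92]
```

```bash
cat > m2.py <<'E'
from h import *
s=dict(np.load("w1.npz"))
th=np.radians(72.05);xr=np.array([np.cos(th),np.sin(th)]);yr=np.array([-xr[1],xr[0]])
W=lambda uv,z:pix2plane(s,uv,z)[:,:2]*1000
lf=np.array([568.31,70.98]);e=W([[164,136],[496,141]],.130);print("bar ends",e,np.linalg.norm(e[0]-e[1]))
yc=(e@yr).mean();O=xr*(lf@xr-28.7)+yr*yc;print("rest origin",O)
R=lambda P:np.c_[(P-O)@xr,(P-O)@yr]
print("stop,magnet",R(np.array([[427.9,80.9],[670.7,3.2]])))
pts=[[280,171.7],[350,173.7],[280,261],[350,262.3],[264,195],[263.7,250],[374.8,195],[363.5,250]]
print("plate",R(W(pts,.054)).round(1).tolist())
print("bar/ledge lip? kerb", R(W([[250,184],[400,186]],.048)).round(1).tolist())
print("xr,yr",xr,yr)
E
python3 m2.py
```

```text
bar ends [[400.10676504 136.83694242]
 [728.82849653  30.32549154]] 345.5469084291743
rest origin [552.29310851  46.0003317 ]
stop,magnet [[  -5.13537376  129.09399765]
 [  -4.22560515 -125.83403596]]
plate [[-5.2, 53.4], [-6.7, -35.6], [-125.7, 52.1], [-126.8, -42.7], [-35.4, 73.6], [-110.2, 74.1], [-33.9, -69.4], [-109.1, -59.8]]
bar/ledge lip? kerb [[-22.3, 92.0], [-22.6, -103.6]]
xr,yr [0.30818692 0.95132582] [-0.95132582  0.30818692]
```

Call:
{"method": "step_arm", "body": {
  "plan": [
    [[2, -40, 0, -0.009, 100], [4, -80, 0, -0.009, 100], [6, -115, 0, -0.009, 100], [7, -138, -20, -0.009, 100], [7, -138, -60, -0.009, 100], [7, -138, -100, -0.009, 100], [7, -138, -140, -0.009, 100], [7, -138, -180, -0.009, 100]]
  ]
}}

```text
time: 2.97
tool_pos: [0.5031, -0.0964, 0.1194]
ee_rot: [3.141, -0.0, 1.256]
wrist_force: [1.1, -0.2, -0.7]
width: 0.0941
```

Call:
{"method": "step_arm", "body": {
  "plan": [
    [[0, 0, -30, 0, 100], [0, 0, -55, 0, 100], [0, 0, -74, 0, 100], [0, 0, -81, 0, 100], [0, 0, -81, 0, 100]]
  ]
}}

```text
time: 3.38
tool_pos: [0.5016, -0.0956, 0.0377]
ee_rot: [-3.137, 0.0, 1.256]
wrist_force: [-0.6, -0.2, 0.5]
width: 0.094
```

```bash
cat > st.py <<'E'
from m2 import *
import sys
o=robot.get_obs();print("t",o["time"],"rest xy",R(o["tool_pos"][None,:2]*1000).round(1),"z",o["tool_pos"][2]*1000,"yaw",o["ee_rot"][2],"F rest",R(o["wrist_force"][None,:2]+O).round(1),o["wrist_force"][2])
E
python3 st.py|tail -1; python3 - <<'E'
from h import *
s=cam("scene");cv2.imwrite("pics/s2.png",cv2.resize(s["bgr"][120:300,140:400],None,fx=3,fy=3))
E
```

```text
t 3.3833 rest xy [[-150.3    4.6]] z 37.741670468920155 yaw 1.2564955318747608 F rest [[-0.4  0.5]] 0.5028857137331604
```

View pics/s2.png

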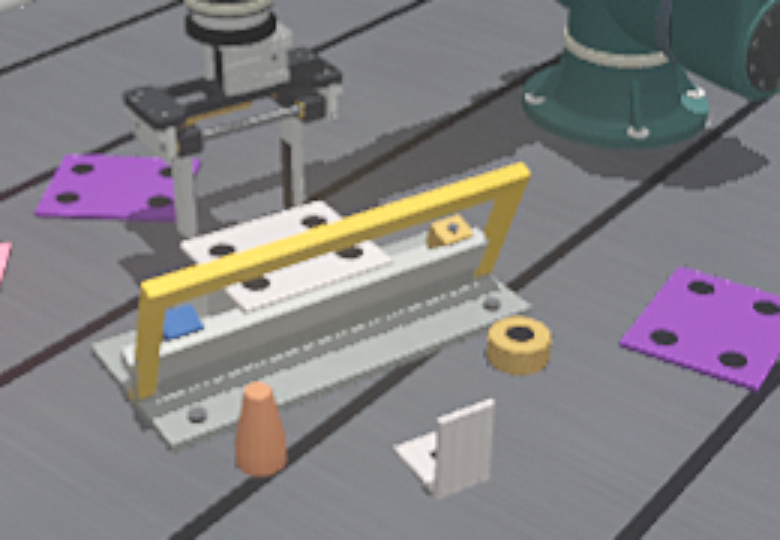

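The fingers now hang just in front of the free edge, straddling its middle. I'll advance gently.

Call:
{"method": "step_arm", "body": {
  "plan": [
    [[1.5, 4.5, 0, 0, 100], [3, 9.5, 0, 0, 100], [4.3, 13.3, 0, 0, 100], [5.2, 16.2, 0, 0, 100], [6.2, 19, 0, 0, 100], [6.8, 21, 0, 0, 100], [6.8, 21, 0, 0, 100]]
  ]
}}

```text
time: 4.02
tool_pos: [0.5111, -0.0764, 0.0417]
ee_rot: [3.138, 0.003, 1.256]
wrist_force: [-1.3, -4.9, 4.6]
width: 0.0943
```

```bash
python3 st.py|tail -1
```

```text
t 4.0167 rest xy [[-129.1    1.5]] z 41.66225129814363 yaw 1.2562774419764666 F rest [[-5.1 -0.3]] 4.551573452089681
```

Call:
{"method": "step_arm", "body": {
  "plan": [
    [[0.6, 1.9, 0, 0, 100], [1.2, 3.8, 0, 0, 100], [1.5, 4.8, 0, 0, 100], [1.5, 4.8, 0, 0, 100]]
  ]
}}

```text
time: 4.35
tool_pos: [0.5115, -0.075, 0.0416]
ee_rot: [3.138, 0.01, 1.256]
wrist_force: [-3.8, -12.9, 5.7]
width: 0.0937
```

```bash
python3 st.py|tail -1
```

```text
t 4.35 rest xy [[-127.7    1.5]] z 41.64339054651939 yaw 1.2556066641566515 F rest [[-13.5  -0.4]] 5.669738601699027
```

Call:
{"method": "step_arm", "body": {
  "plan": [
    [[0.3, 1, 3, 0, 100], [0.5, 1.5, 6, 0, 100], [0.6, 2, 9, 0, 100], [0.8, 2.5, 12, 0, 100], [0.8, 2.5, 12, 0, 100]]
  ]
}}

```text
time: 4.77
tool_pos: [0.5115, -0.0742, 0.0524]
ee_rot: [3.139, 0.013, 1.255]
wrist_force: [-2.7, -16.0, -1.5]
width: 0.0936
```

```bash
python3 st.py|tail -1; python3 - <<'E'
from h import *
s=cam("scene");cv2.imwrite("pics/s3.png",cv2.resize(s["bgr"][130:270,160:340],None,fx=4,fy=4))
E
```

```text
t 4.7667 rest xy [[-126.9    1.7]] z 52.403951401278384 yaw 1.2546169422798354 F rest [[-16.   -2.4]] -1.5303371420970815
```

View pics/s3.png

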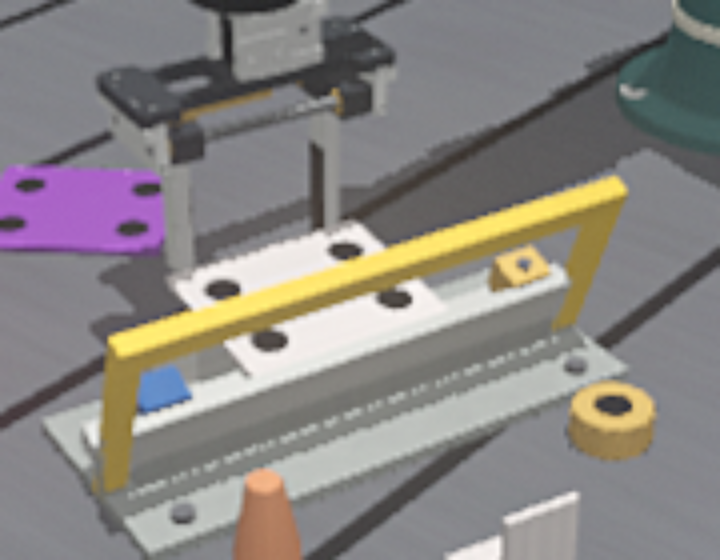

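```bash
cat > pj.py <<'E'
from m2 import *
def w(x,y,z): p=O+xr*x+yr*y;return [p[0]/1e3,p[1]/1e3,z/1e3]
E
python3 - <<'E'
from pj import *
s=cam("scene")
f=lambda P:((proj(s,P)-[160,130])*4).round(0).tolist()
print("flat corners moved 6.5", f([w(-119,-67,54),w(-119,73,54),w(1,-67,54),w(1,73,54)]))
print("lift10 free corners", f([w(-119,-67,64),w(-119,73,64)]))
print("bar ends, top front", f([w(35,-170,137),w(35,170,137)]),"nozzle?")
E
```

```text
bar ends [[400.10676504 136.83694242]
 [728.82849653  30.32549154]] 345.5469084291743
rest origin [552.29310851  46.0003317 ]
stop,magnet [[  -5.13537376  129.09399765]
 [  -4.22560515 -125.83403596]]
plate [[-5.2, 53.4], [-6.7, -35.6], [-125.7, 52.1], [-126.8, -42.7], [-35.4, 73.6], [-110.2, 74.1], [-33.9, -69.4], [-109.1, -59.8]]
bar/ledge lip? kerb [[-22.3, 92.0], [-22.6, -103.6]]
xr,yr [0.30818692 0.95132582] [-0.95132582  0.30818692]
flat corners moved 6.5 [[163.0, 289.0], [351.0, 230.0], [255.0, 378.0], [451.0, 310.0]]
lift10 free corners [[162.0, 275.0], [351.0, 217.0]]
bar ends, top front [[108.0, 338.0], [614.0, 176.0]] nozzle?
```

Call:
{"method": "step_arm", "body": {
  "plan": [
    [[-2.5, -7.5, 0, 0, 100], [-2.5, -7.5, -7, 0, 100], [-2.5, -7.5, -13, 0, 100], [-1, -3, -13, 0, 100], [0.5, 1.5, -13, 0, 100], [0.9, 2.9, -13, 0, 100], [0.9, 2.9, -13, 0, 100]]
  ]
}}

```text
time: 5.45
tool_pos: [0.5099, -0.0742, 0.0377]
ee_rot: [-3.14, 0.022, 1.255]
wrist_force: [-6.9, -25.6, -0.0]
width: 0.0942
```

```bash
python3 st.py|tail -1
```

```text
t 5.45 rest xy [[-127.4    3.3]] z 37.651118687525035 yaw 1.2553978914599606 F rest [[-26.5  -1.4]] -0.03307612208717409
```

Call:
{"method": "step_arm", "body": {
  "plan": [
    [[0, 0, 3, 0, 100], [0, 0, 5, 0, 100]]
  ]
}}

```text
time: 5.62
tool_pos: [0.5099, -0.074, 0.0423]
ee_rot: [-3.14, 0.021, 1.255]
wrist_force: [-6.8, -25.5, -1.9]
width: 0.0944
```

```bash
python3 st.py|tail -1
```

```text
t 5.6167 rest xy [[-127.2    3.4]] z 42.34300146977421 yaw 1.2547972831291216 F rest [[-26.3  -1.4]] -1.860247035815968
```

Call:
{"method": "step_arm", "body": {
  "plan": [
    [[0, 0, 2, 0, 100], [0, 0, 4, 0, 100]]
  ]
}}

```text
time: 5.78
tool_pos: [0.51, -0.0737, 0.0465]
ee_rot: [-3.14, 0.02, 1.255]
wrist_force: [-7.2, -23.2, -0.8]
width: 0.0941
```

```bash
python3 st.py|tail -1
```

```text
t 5.7833 rest xy [[-127.     3.4]] z 46.457762103896904 yaw 1.2546639528677148 F rest [[-24.2  -0.3]] -0.830995220643737
```

```bash
python3 - <<'E'
from h import *
s=cam("scene");cv2.imwrite("pics/s4.png",cv2.resize(s["bgr"][165:245,185:305],None,fx=6,fy=6,interpolation=cv2.INTER_CUBIC))
E
```

```text
(no output)
```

View pics/s4.png

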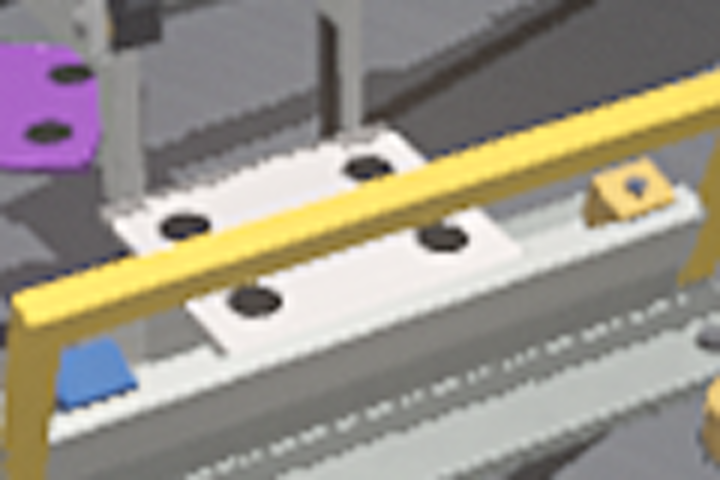

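```bash
python3 - <<'E'
from pj import *
s=cam("scene")
def edge(im):
    g=cv2.cvtColor(im,cv2.COLOR_BGR2GRAY).astype(float);r=[]
    for c in range(212,240,3):
        v=g[180:212,c];i=np.argmax(v>165);r.append(180+i-1+(165-v[i-1])/(v[i]-v[i-1]) )
    return np.polyfit(np.arange(212,240,3)-226,r,1),np.round(r,1)
print(edge(cv2.imread("pics/scene0.png")));print(edge(s["bgr"]))
def pe(x,z):
    a=proj(s,[w(x,-67,z),w(x,73,z)]);return a[0,1]+(226-a[0,0])*(a[1,1]-a[0,1])/(a[1,0]-a[0,0])
print("pred flat -126",pe(-126,54),"flat -119",pe(-119,54),"-119 +5",pe(-119,59),"+9",pe(-119,63))
E
```

```text
bar ends [[400.10676504 136.83694242]
 [728.82849653  30.32549154]] 345.5469084291743
rest origin [552.29310851  46.0003317 ]
stop,magnet [[  -5.13537376  129.09399765]
 [  -4.22560515 -125.83403596]]
plate [[-5.2, 53.4], [-6.7, -35.6], [-125.7, 52.1], [-126.8, -42.7], [-35.4, 73.6], [-110.2, 74.1], [-33.9, -69.4], [-109.1, -59.8]]
bar/ledge lip? kerb [[-22.3, 92.0], [-22.6, -103.6]]
xr,yr [0.30818692 0.95132582] [-0.95132582  0.30818692]
(array([ -0.29423188, 192.19195034]), array([196.6, 195.5, 194.6, 193.5, 192.5, 191.6, 191. , 190.1, 189.5,
       188.5]))
(array([ -0.32634592, 192.3449694 ]), array([197. , 196.1, 195.1, 193.5, 193.2, 192.1, 190.4, 190.2, 189.2,
       188.3]))
pred flat -126 192.79511150451398 flat -119 194.3320977415016 -119 +5 192.66548967487608 +9 191.3270074923766
```

Call:
{"method": "step_arm", "body": {
  "plan": [
    [[0.3, 1, 2, 0, 100], [0.5, 1.5, 4, 0, 100]]
  ]
}}

```text
time: 6.05
tool_pos: [0.5101, -0.0733, 0.0505]
ee_rot: [-3.14, 0.022, 1.255]
wrist_force: [-8.7, -26.8, -0.1]
width: 0.094
```

```bash
cat > ed.py <<'E'
from pj import *
s=cam("scene")
g=cv2.cvtColor(s["bgr"],cv2.COLOR_BGR2GRAY).astype(float);r=[]
for c in range(212,240,3):
    v=g[140:212,c];i=np.argmax(v>165);r.append(140+i-1+(165-v[i-1])/(v[i]-v[i-1]) )
print("edge row",np.median(np.polyfit(np.arange(212,240,3)-226,r,1)[1]),np.round(r,1))
E
python3 st.py|tail -1;python3 ed.py|tail -1
```

```text
t 6.05 rest xy [[-126.5    3.4]] z 50.53444008014017 yaw 1.254613364328483 F rest [[-28.2   0. ]] -0.08515483962162287
edge row 191.2999494263453 [196.  194.8 193.8 193.1 192.1 191.  189.2 189.2 188.2 187.3]
```

Call:
{"method": "step_arm", "body": {
  "plan": [
    [[0.2, 0.5, 2, 0, 100], [0.3, 1, 4, 0, 100]]
  ]
}}

```text
time: 6.27
tool_pos: [0.5103, -0.0728, 0.0547]
ee_rot: [-3.14, 0.023, 1.254]
wrist_force: [-9.9, -26.9, 1.0]
width: 0.0941
```

```bash
python3 st.py|tail -1;python3 ed.py|tail -1
```

```text
t 6.2667 rest xy [[-126.     3.3]] z 54.74002090649743 yaw 1.2544022854416612 F rest [[-28.7   1.1]] 1.0176326604316823
edge row 190.0173093942948 [194.2 194.1 193.  192.  190.8 189.2 188.3 188.  186.1 186.2]
```

The edge row moved from 192.3 to 190.0, so the plate is lifting with the fingers without slipping. I'll follow the arc.

Call:
{"method": "step_arm", "body": {
  "plan": [
    [[0, 0, 5, 0, 100], [0.2, 0.6, 10, 0, 100], [0.5, 1.5, 15, 0, 100], [1.1, 3.3, 21, 0, 100], [1.8, 5.7, 27, 0, 100], [2.6, 8.1, 33, 0, 100]]
  ]
}}

```text
time: 6.82
tool_pos: [0.5135, -0.0633, 0.0894]
ee_rot: [-3.14, 0.021, 1.254]
wrist_force: [-9.4, -23.8, 8.0]
width: 0.0941
```

```bash
python3 st.py|tail -1; python3 - <<'E'
from h import *
s=cam("scene");cv2.imwrite("pics/s5.png",cv2.resize(s["bgr"][130:260,170:330],None,fx=4,fy=4,interpolation=cv2.INTER_CUBIC))
E
```

```text
t 6.8167 rest xy [[-115.9    3.2]] z 89.39890458666335 yaw 1.2536517670912883 F rest [[-25.6   1.6]] 7.96354190776505
```

View pics/s5.png

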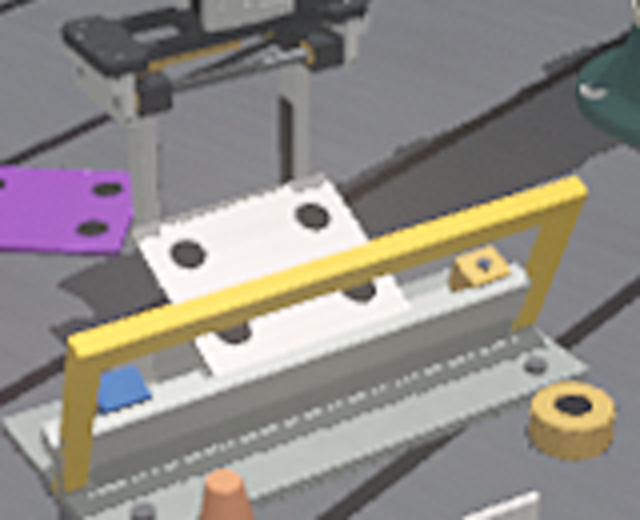

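Call:
{"method": "step_arm", "body": {
  "plan": [
    [[0.9, 2.9, 8, 0, 100], [2.6, 8.1, 17, 0, 100], [4.6, 14.3, 25, 0, 100], [6.8, 20.9, 33, 0, 100], [8.9, 27.6, 40, 0, 100], [11.4, 35.2, 46, 0, 100]]
  ]
}}

```text
time: 7.37
tool_pos: [0.5284, -0.0199, 0.1363]
ee_rot: [3.139, 0.001, 1.255]
wrist_force: [-0.0, -2.3, 1.3]
width: 0.0937
```

```bash
python3 st.py|tail -1; python3 - <<'E'
from h import *
s=cam("scene");cv2.imwrite("pics/s6.png",cv2.resize(s["bgr"][110:260,170:330],None,fx=4,fy=4,interpolation=cv2.INTER_CUBIC))
E
```

```text
t 7.3667 rest xy [[-70.    2.4]] z 136.31970248664402 yaw 1.2546780451167865 F rest [[-2.2 -0.7]] 1.3265825901194233
```

Call:
{"method": "step_arm", "body": {
  "plan": [
    [[2.5, 7.6, 5, 0, 100], [4.8, 14.7, 9, 0, 100], [7.4, 22.8, 12, 0, 100], [10.3, 31.9, 13, 0, 100], [12, 37, 13, 0, 100], [12, 37, 12, 0, 100]]
  ]
}}

```text
time: 7.92
tool_pos: [0.5403, 0.0199, 0.1465]
ee_rot: [-3.141, -0.001, 1.258]
wrist_force: [0.1, -1.1, -0.7]
width: 0.0941
```

```bash
python3 st.py|tail -1; python3 - <<'E'
from h import *
s=cam("scene");cv2.imwrite("pics/s7.png",cv2.resize(s["bgr"][90:260,150:350],None,fx=3.5,fy=3.5,interpolation=cv2.INTER_CUBIC))
E
```

```text
t 7.9167 rest xy [[-28.5   3.4]] z 146.52466124792514 yaw 1.2581690833832175 F rest [[-1.  -0.5]] -0.7001833411999875
```

View pics/s7.png

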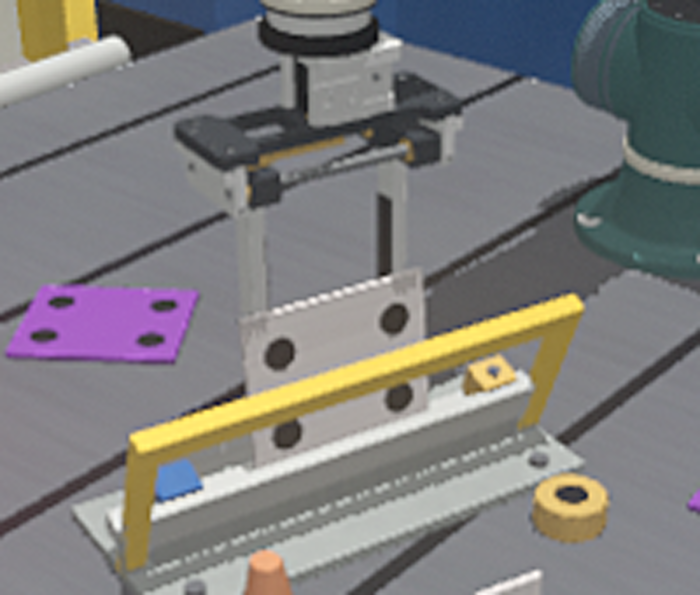

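The plate stands at about 80° with both fingers behind it (free edge at crop (330,290)). I'll keep pushing slowly.

Call:
{"method": "step_arm", "body": {
  "plan": [
    [[1.5, 4.8, 0, 0, 100], [3.1, 9.5, 0, 0, 100], [4.3, 13.3, -2, 0, 100], [5.5, 17, -4, 0, 100], [6.8, 21, -6, 0, 100], [8, 24.7, -8, 0, 100], [9.2, 28.5, -10, 0, 100], [10.5, 32.3, -12, 0, 100]]
  ]
}}

```text
time: 8.63
tool_pos: [0.5506, 0.0506, 0.1346]
ee_rot: [-3.141, 0.0, 1.256]
wrist_force: [-0.5, 0.1, -0.2]
width: 0.0941
```

```bash
python3 st.py|tail -1
```

```text
t 8.6333 rest xy [[3.8 3. ]] z 134.5895635132341 yaw 1.2557540777997795 F rest [[-0.1  0.5]] -0.23433307311566065
```

Call:
{"method": "step_arm", "body": {
  "plan": [
    [[0.6, 1.9, -2, 0, 100], [1.2, 3.8, -4, 0, 100], [1.9, 5.7, -6, 0, 100], [2.5, 7.6, -8, 0, 100], [3.1, 9.5, -8, 0, 100], [3.1, 9.5, -8, 0, 100]]
  ]
}}

```text
time: 9.13
tool_pos: [0.5537, 0.06, 0.1267]
ee_rot: [-3.141, -0.0, 1.256]
wrist_force: [0.4, -0.6, 0.6]
width: 0.0938
```

```bash
python3 st.py|tail -1; python3 - <<'E'
from h import *
s=cam("scene");cv2.imwrite("pics/s8.png",cv2.resize(s["bgr"][110:260,160:330],None,fx=4,fy=4,interpolation=cv2.INTER_CUBIC))
E
```

```text
t 9.1333 rest xy [[13.7  3. ]] z 126.73598154187555 yaw 1.2560394884158952 F rest [[-0.5 -0.6]] 0.6058227253020204
```

View pics/s8.png

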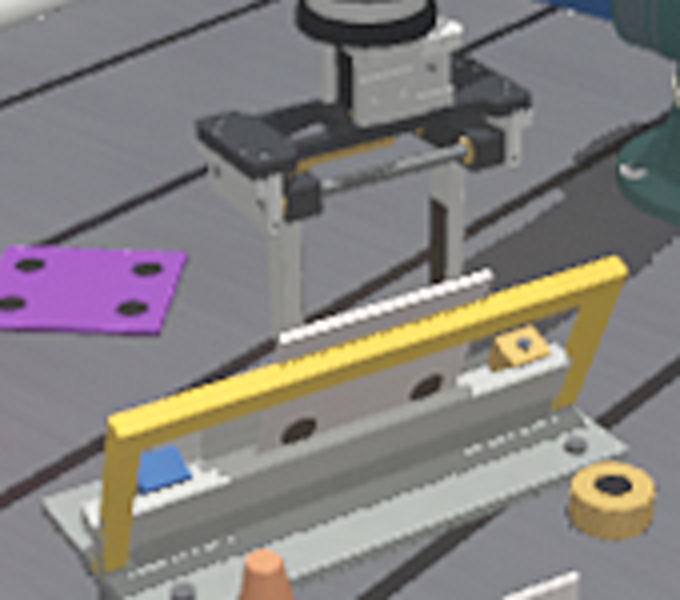

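The plate leans on the yellow bar (top edge at crop (285,338)–(490,273)). The stop is clear on the right at (520,345) and the magnet on the left at (160,467). I'll back away and look down with the wrist camera.

Call:
{"method": "step_arm", "body": {
  "plan": [
    [[-6, -19, 0, 0, 100], [-15, -47, 5, 0, 100], [-22, -66, 40, 0, 100], [-22, -66, 80, 0, 60], [-22, -66, 120, 0, 20], [-22, -66, 155, 0, 0], [-22, -66, 165, 0, 0], [-22, -66, 165, 0, 0]]
  ]
}}

```text
time: 9.85
tool_pos: [0.5332, -0.0066, 0.2966]
ee_rot: [3.133, -0.002, 1.256]
wrist_force: [-0.0, -0.1, -0.6]
width: 0.064
```

```bash
python3 st.py|tail -1; cat > wv.py <<'E'
from pj import *
import sys
s=cam("wrist");cv2.imwrite("pics/%s.png"%sys.argv[1],s["bgr"]);np.savez(sys.argv[1]+".npz",**{k:s[k] for k in("bgr","R","o","camera_matrix","D")})
E
python3 wv.py w2 >/dev/null
```

```text
t 9.85 rest xy [[-56.    1.9]] z 296.63983197097434 yaw 1.2555204392281538 F rest [[-0.1 -0. ]] -0.5634788721597709
```

View pics/w2.png

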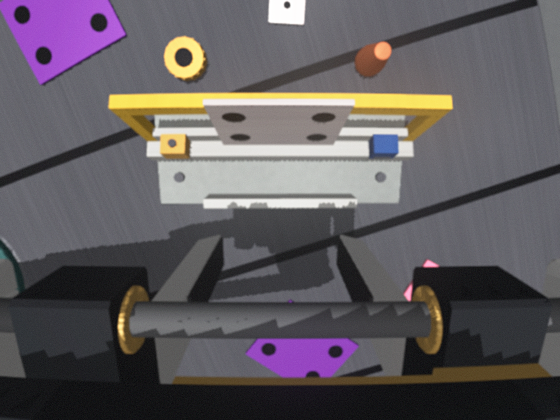

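```bash
python3 - <<'E'
from pj import *
s=dict(np.load("w2.npz"))
c,sn=np.cos(np.radians(20)),np.sin(np.radians(20))
def P(up,front,y): return w(sn*up-c*front, y, 41+c*up+sn*front)
yc=3
for n,u,f in(("low front",0,6),("top front",120,6),("top back",120,0)):
    print(n,proj(s,[P(u,f,yc+70),P(u,f,yc-70)]).round(1).tolist())
print("bar upper back",proj(s,[w(35,170,137),w(35,-170,137)]).round(1).tolist(),"bar low front",proj(s,[w(28.7,100,120)]))
print("stop face top front/back y114", proj(s,[P(24,20,114),P(24,0,114),P(24,20,144),P(24,0,144)]).round(1).tolist())
print("ledge lip",proj(s,[w(-19,100,48),w(-19,-100,48)]).round(1).tolist())
g=cv2.cvtColor(s["bgr"],cv2.COLOR_BGR2GRAY)
for col in(250,280,300):print(col,g[95:108,col].tolist(),g[132:162,col].tolist())
for r in(102,110,120,138):print(r,g[r,195:225].tolist(),g[r,330:360].tolist())
hsv=cv2.cvtColor(s["bgr"],cv2.COLOR_BGR2HSV);O_=cv2.inRange(hsv,(10,100,80),(30,255,255));O_[:130]=0;O_[160:]=0;O_[:,:156]=0;O_[:,195:]=0
print("stop bbox",cv2.boundingRect(blob(O_>0)[0]))
E
```

```text
bar ends [[400.10676504 136.83694242]
 [728.82849653  30.32549154]] 345.5469084291743
rest origin [552.29310851  46.0003317 ]
stop,magnet [[  -5.13537376  129.09399765]
 [  -4.22560515 -125.83403596]]
plate [[-5.2, 53.4], [-6.7, -35.6], [-125.7, 52.1], [-126.8, -42.7], [-35.4, 73.6], [-110.2, 74.1], [-33.9, -69.4], [-109.1, -59.8]]
bar/ledge lip? kerb [[-22.3, 92.0], [-22.6, -103.6]]
xr,yr [0.30818692 0.95132582] [-0.95132582  0.30818692]
low front [[222.8, 144.5], [333.3, 144.4]]
top front [[202.2, 103.7], [354.9, 103.7]]
top back [[202.4, 97.5], [354.6, 97.6]]
bar upper back [[108.4, 107.2], [453.1, 107.3]] bar low front [[183.7680896  113.53417046]]
stop face top front/back y114 [[185.1, 149.8], [185.8, 133.7], [160.3, 150.0], [161.1, 133.9]]
ledge lip [[201.2, 155.5], [359.6, 155.3]]
250 [221, 219, 217, 221, 230, 237, 239, 240, 240, 225, 169, 130, 131] [138, 140, 135, 134, 118, 111, 112, 128, 136, 138, 138, 145, 172, 207, 227, 229, 228, 228, 227, 227, 228, 229, 227, 202, 163, 128, 121, 123, 144, 172]
280 [220, 218, 214, 220, 233, 239, 239, 240, 240, 227, 166, 130, 133] [137, 137,
[... 912 characters left out ...]
, 142, 138, 139, 130, 124, 128, 129, 127, 123, 125, 127, 125]
120 [127, 117, 125, 136, 138, 129, 117, 123, 137, 136, 121, 116, 122, 127, 122, 118, 129, 136, 137, 139, 139, 134, 137, 135, 139, 135, 137, 135, 126, 117] [82, 90, 106, 126, 132, 136, 136, 139, 136, 136, 134, 137, 137, 133, 135, 134, 125, 118, 123, 130, 138, 132, 125, 129, 141, 148, 137, 126, 124, 129]
138 [116, 117, 114, 112, 114, 118, 115, 116, 118, 117, 114, 117, 113, 116, 116, 117, 117, 116, 120, 115, 117, 119, 114, 119, 126, 133, 140, 141, 141, 139] [136, 132, 138, 133, 136, 138, 131, 124, 121, 122, 124, 118, 117, 125, 119, 119, 119, 123, 121, 118, 120, 119, 122, 119, 121, 121, 119, 121, 123, 118]
stop bbox (160, 134, 29, 25)
```

The nested-plate prediction matches the wrist view within about 1 px: foot row 144.3 against 144.5, top corners at columns 203 and 354. The gap to the stop is about 40 mm. Next I'll go with shut fingers to the magnet-side edge.

Call:
{"method": "step_arm", "body": {
  "plan": [
    [[35, 8, 0, 0, 0], [70, 15, 0, 0, 0], [101.8, 22.7, 0, 0, 0], [101.8, 22.7, -35, 0, 0], [101.8, 22.7, -70, 0, 0], [101.8, 22.7, -105, 0, 0], [101.8, 22.7, -135, 0, 0], [101.8, 22.7, -135, 0, 0]]
  ]
}}

```text
time: 10.57
tool_pos: [0.627, 0.0169, 0.1438]
ee_rot: [-3.12, 0.006, 1.256]
wrist_force: [-1.5, -0.6, -1.4]
width: 0.007
```

```bash
python3 st.py|tail -1; python3 -c "
from bench import robot;print(robot.get_obs()['width'])"
```

```text
t 10.5667 rest xy [[ -4.7 -80. ]] z 143.82309221810215 yaw 1.256059672523496 F rest [[-1.   1.3]] -1.4351153587890686
0.006995042198780161
```

Call:
{"method": "step_arm", "body": {
  "plan": [
    [[0, 0, 0, 0, 0], [0, 0, 0, 0, 0], [0, 0, 0, 0, 0]]
  ]
}}

```text
time: 10.82
tool_pos: [0.6348, 0.0164, 0.1597]
ee_rot: [3.137, -0.001, 1.256]
wrist_force: [0.0, -0.3, 0.9]
width: 0.0004
```

```bash
python3 st.py|tail -1; python3 -c "
from bench import robot;o=robot.get_obs();print(o['width'],o['joint_positions'],o['ee_rot'],o['qvel'])"
```

```text
t 10.8167 rest xy [[ -2.8 -87.6]] z 159.69309117521556 yaw 1.2558660336690626 F rest [[-0.3 -0.1]] 0.9365377849794309
0.0004329671252956986 [-6.34529760e-02  2.85016575e-01  1.23095629e+00 -6.76811258e-06
  1.62098608e+00  2.51479536e-01] [ 3.13710301e+00 -1.14648952e-03  1.25586603e+00] [-0.00017422 -0.01195744 -0.01385827 -0.00010533  0.00038379 -0.00044194]
```

Call:
{"method": "step_arm", "body": {
  "plan": [
    [[0, 0, -20, 0, 0], [0, 0, -40, 0, 0], [0, 0, -60, 0, 0], [0, 0, -80, 0, 0], [0, 0, -90, 0, 0], [0, 0, -95, 0, 0], [0, 0, -95, 0, 0]]
  ]
}}

```text
time: 11.4
tool_pos: [0.6337, 0.0164, 0.0623]
ee_rot: [3.141, -0.0, 1.256]
wrist_force: [-0.0, 0.6, 0.3]
width: 0.0004
```

```bash
python3 st.py|tail -1
```

```text
t 11.4 rest xy [[ -3.1 -86.6]] z 62.34497685930352 yaw 1.2558260232159202 F rest [[0.6 0.2]] 0.3484607200863988
```

Call:
{"method": "step_arm", "body": {
  "plan": [
    [[-1.9, 0.6, 0, 0, 0], [-3.8, 1.2, 0, 0, 0], [-5.7, 1.9, 0, 0, 0], [-7.6, 2.5, 0, 0, 0], [-9.5, 3.1, 0, 0, 0], [-11.4, 3.7, 0, 0, 0], [-11.4, 3.7, 0, 0, 0]]
  ]
}}

```text
time: 11.98
tool_pos: [0.6237, 0.0199, 0.0635]
ee_rot: [3.137, -0.001, 1.256]
wrist_force: [4.6, -0.1, 1.8]
width: 0.0002
```

```bash
python3 st.py|tail -1
```

```text
t 11.9833 rest xy [[ -2.8 -76. ]] z 63.517331531942915 yaw 1.255673114608587 F rest [[ 1.4 -4.4]] 1.8282277165279517
```

Call:
{"method": "step_arm", "body": {
  "plan": [
    [[-1.4, 0.5, 0, 0, 0], [-2.9, 0.9, 0, 0, 0], [-4.3, 1.4, 0, 0, 0], [-5.7, 1.8, 0, 0, 0], [-7.6, 2.5, 0, 0, 0], [-9.5, 3.1, 0, 0, 0]]
  ]
}}

```text
time: 12.48
tool_pos: [0.6146, 0.0228, 0.0635]
ee_rot: [3.136, -0.001, 1.255]
wrist_force: [6.1, -1.2, 2.2]
width: 0.0003
```

```bash
python3 st.py|tail -1; cat > te.py <<'E'
# top edge of the plate in the scene view: white strip, fitted slope and ends
from pj import *
s=cam("scene");c,sn=np.cos(np.radians(20)),np.sin(np.radians(20))
def P(up,front,y): return w(sn*up-c*front, y, 41+c*up+sn*front)
g=cv2.cvtColor(s["bgr"],cv2.COLOR_BGR2GRAY);hsv=cv2.cvtColor(s["bgr"],cv2.COLOR_BGR2HSV)
M=((g>205)&(hsv[...,1]<40)).astype(np.uint8);M[:170]=0;M[205:]=0;M[:,:220]=0;M[:,315:]=0
for b in blob(M)[:2]:
    q=b.reshape(-1,2);f=cv2.fitLine(q.astype(np.float32),2,0,.01,.01).ravel();print("strip",cv2.boundingRect(b),"slope",f[1]/f[0])
for yc in(3,13,23,33,43):
    a=proj(s,[P(120,3,yc+70),P(120,3,yc-70)]);print(yc,a.round(1).tolist(),"slope",(a[0,1]-a[1,1])/(a[0,0]-a[1,0]))
E
python3 te.py|tail -7
```

```text
t 12.4833 rest xy [[ -2.8 -66.5]] z 63.52480756217029 yaw 1.2554859126460611 F rest [[ 0.7 -6.2]] 2.203480015893556
strip (236, 176, 51, 18) slope -0.3101716
strip (279, 196, 22, 9) slope -0.25772274
3 [[282.4, 178.2], [230.1, 194.5]] slope -0.3123803886528661
13 [[285.9, 177.1], [234.1, 193.2]] slope -0.3123386296060674
23 [[289.3, 176.0], [238.0, 192.0]] slope -0.3122972684311972
33 [[292.7, 174.9], [241.9, 190.8]] slope -0.3122562975348617
43 [[296.1, 173.9], [245.8, 189.6]] slope -0.31221570953879424
```

It slides at about 6 N and stays level (top-edge slope −0.310, expected −0.312).

Call:
{"method": "step_arm", "body": {
  "plan": [
    [[-1.9, 0.6, 0, 0, 0], [-3.8, 1.2, 0, 0, 0], [-5.7, 1.8, 0, 0, 0], [-7.6, 2.5, 0, 0, 0], [-9.5, 3.1, 0, 0, 0], [-11.4, 3.7, 0, 0, 0], [-13.3, 4.3, 0, 0, 0], [-15.2, 4.9, 0, 0, 0]]
  ]
}}

```text
time: 13.2
tool_pos: [0.5994, 0.0278, 0.0635]
ee_rot: [3.136, -0.001, 1.256]
wrist_force: [5.1, -0.5, 1.6]
width: 0.0007
```

Call:
{"method": "step_arm", "body": {
  "plan": [
    [[-0.95, 0.3, 0, 0, 0], [-1.9, 0.6, 0, 0, 0], [-2.85, 0.9, 0, 0, 0], [-3.8, 1.2, 0, 0, 0], [-4.75, 1.5, 0, 0, 0], [-5.7, 1.85, 0, 0, 0]]
  ]
}}

```text
time: 13.7
tool_pos: [0.5938, 0.0297, 0.0635]
ee_rot: [3.136, -0.001, 1.256]
wrist_force: [5.9, -1.9, 2.1]
width: 0.0008
```

```bash
python3 st.py|tail -1; python3 te.py|tail -7
```

```text
t 13.7 rest xy [[ -2.8 -44.5]] z 63.51277474987641 yaw 1.2555351476291472 F rest [[ 0.  -6.2]] 2.1407169715972816
strip (244, 174, 51, 17) slope -0.30962184
strip (286, 196, 15, 9) slope -0.4277816
3 [[282.4, 178.2], [230.1, 194.5]] slope -0.3123803886528661
13 [[285.9, 177.1], [234.1, 193.2]] slope -0.3123386296060674
23 [[289.3, 176.0], [238.0, 192.0]] slope -0.3122972684311972
33 [[292.7, 174.9], [241.9, 190.8]] slope -0.3122562975348617
43 [[296.1, 173.9], [245.8, 189.6]] slope -0.31221570953879424
```

Call:
{"method": "step_arm", "body": {
  "plan": [
    [[-0.5, 0.15, 0, 0, 0], [-0.95, 0.3, 0, 0, 0], [-1.4, 0.45, 0, 0, 0], [-1.9, 0.6, 0, 0, 0], [-2.4, 0.75, 0, 0, 0], [-2.85, 0.9, 0, 0, 0]]
  ]
}}

```text
time: 14.25
tool_pos: [0.5909, 0.0306, 0.0635]
ee_rot: [3.136, -0.001, 1.256]
wrist_force: [5.9, -1.4, 2.0]
width: 0.0005
```

Call:
{"method": "step_arm", "body": {
  "plan": [
    [[-0.5, 0.15, 0, 0, 0], [-0.95, 0.3, 0, 0, 0], [-1.4, 0.45, 0, 0, 0], [-1.9, 0.6, 0, 0, 0]]
  ]
}}

```text
time: 14.58
tool_pos: [0.5891, 0.0312, 0.0635]
ee_rot: [3.136, -0.001, 1.256]
wrist_force: [6.0, -1.6, 2.5]
width: 0.0004
```

```bash
python3 st.py|tail -1; python3 te.py|tail -7|head -2
```

```text
t 14.5833 rest xy [[ -2.8 -39.5]] z 63.50442906100513 yaw 1.2555288338934796 F rest [[ 0.3 -6.2]] 2.508253027522445
strip (246, 173, 50, 18) slope -0.3100847
strip (288, 196, 13, 9) slope -0.46397403
```

Call:
{"method": "step_arm", "body": {
  "plan": [
    [[-0.5, 0.15, 0, 0, 0], [-0.95, 0.3, 0, 0, 0], [-1.4, 0.45, 0, 0, 0], [-1.9, 0.6, 0, 0, 0]]
  ]
}}

```text
time: 14.97
tool_pos: [0.5875, 0.0317, 0.0636]
ee_rot: [3.135, -0.001, 1.256]
wrist_force: [6.5, -1.5, 1.5]
width: 0.0004
```

Call:
{"method": "step_arm", "body": {
  "plan": [
    [[-0.5, 0.15, 0, 0, 0], [-0.95, 0.3, 0, 0, 0], [-1.4, 0.45, 0, 0, 0]]
  ]
}}

```text
time: 15.22
tool_pos: [0.5873, 0.0317, 0.0637]
ee_rot: [3.132, -0.002, 1.255]
wrist_force: [9.9, -3.0, 0.4]
width: 0.0003
```

Call:
{"method": "step_arm", "body": {
  "plan": [
    [[-0.5, 0.15, 0, 0, 0], [-0.95, 0.3, 0, 0, 0], [-0.95, 0.3, 0, 0, 0]]
  ]
}}

```text
time: 15.47
tool_pos: [0.5872, 0.0317, 0.0639]
ee_rot: [3.13, -0.002, 1.255]
wrist_force: [10.8, -2.3, -0.3]
width: 0.0004
```

The force rose while the tool stopped moving, so the plate is on the stop with about 4 N. I'll back off.

Call:
{"method": "step_arm", "body": {
  "plan": [
    [[1, -0.3, 0, 0, 0], [4, -1.3, 0, 0, 0], [10, -3.2, 0, 0, 0], [14, -4.6, 10, 0, 0], [14, -4.6, 45, 0, 0], [14, -4.6, 80, 0, 0]]
  ]
}}

```text
time: 15.97
tool_pos: [0.5941, 0.0283, 0.1399]
ee_rot: [-3.133, 0.002, 1.256]
wrist_force: [0.9, 0.2, 1.4]
width: 0.0005
```

Call:
{"method": "step_arm", "body": {
  "plan": [
    [[0, 0, 40, 0, 0], [0, 0, 80, 0, 0], [-20, -20, 120, 0, 0], [-45, -45, 145, 0, 0], [-60, -60, 150, 0, 0], [-60, -60, 150, 0, 0], [-60, -60, 150, 0, 0]]
  ]
}}

```text
time: 16.55
tool_pos: [0.5361, -0.0323, 0.2935]
ee_rot: [3.14, -0.001, 1.254]
wrist_force: [-0.2, -0.3, -0.4]
width: 0.0007
```

```bash
python3 st.py|tail -1; python3 te.py|tail -7|head -2; python3 wv.py w3 >/dev/null; python3 - <<'E'
import cv2
i=cv2.imread("pics/w3.png");cv2.imwrite("pics/w3c.png",cv2.resize(i[60:230,90:370],None,fx=2.8,fy=2.8,interpolation=cv2.INTER_CUBIC))
E
```

```text
t 16.55 rest xy [[-79.5  -8.7]] z 293.54297703084734 yaw 1.2541271696922967 F rest [[-0.4  0.1]] -0.3924323542806377
strip (246, 173, 51, 17) slope -0.30828422
strip (288, 196, 13, 9) slope -0.48782694
```

View pics/w3c.png

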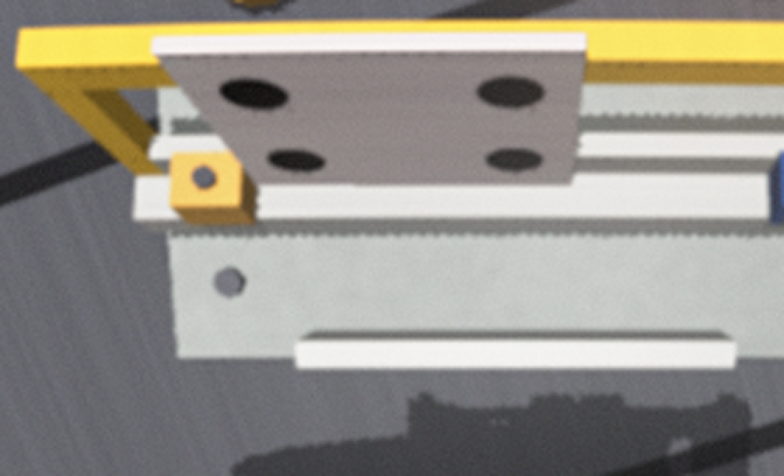

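The plate's foot corner sits against the brass stop at crop (258,185). Its foot line and top edge run parallel to the ledge and bar, and the magnet is clear. I'll do one numeric check, then hand in.

```bash
python3 - <<'E' | tail -3
from pj import *
s=dict(np.load("w3.npz"));c,sn=np.cos(np.radians(20)),np.sin(np.radians(20))
def P(up,front,y): return w(sn*up-c*front, y, 41+c*up+sn*front)
q=(proj(s,[P(0,6,113),P(0,6,-27),P(120,6,113),P(120,6,-27)])-[90,60])*2.8
print("pred crop px for plate edge y=113",q.round(0).tolist())
o=robot.get_obs();print(o["time"],o["wrist_force"],np.abs(o["qvel"]).max())
print(robot.close_job())
E
```

```text
16.65 [ 0.04444575 -0.34379729 -1.11611667] 0.02154624848696617
the job is handed in; nothing more can be done
None
```

The zinc plate is standing in the nest, leaning on the yellow bar with its side edge against the brass stop. I handed the job in at about 16.7 s of the 61 s allowed; no verdict was reported.

**How it was done**
- **Tipping up:** I pushed the plate against the kerb with both open fingers on its free edge, then lifted that edge along an arc. The plate went over onto the yellow bar.
- **Sliding:** With the fingers shut, I pushed its other side edge along the ledge at about 6 N. Near the stop I moved in 0.5 mm steps until the force reached about 11 N and the tool stopped moving. The push on the stop was therefore roughly 4–5 N.
- **Backing off:** I then backed the arm away, and it ended clear of everything.

**Last checks**
- **Position:** The final wrist picture shows the foot corner at the stop, the top edge on the bar, and the magnet clear.
- **Level:** In the scene view the top edge's slope was −0.308, against −0.312 expected.
- **Nest fit:** Before the slide, the plate matched the predicted nested position within about 1 px. I computed the same check after the slide, but my output filter cut off the result. The final fit therefore rests on the picture and the contact force, not that number.
- **Stop gap:** I judged this from the contact force and the picture; I did not measure it directly.
- **Bystanders:** I did not measure the bracket, nozzle and collar again at the end. No move was planned near them, and no unexpected force showed up.

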